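Unhook the slide carrier and load it in the reader

TASK

Take the slide carrier off the barbed hook (raise it, tilt it and back it over the barb), stand it upright in the open part of the reader's slot without dropping it, and let go. Then push it along the slot under the hood, against the stiff plunger, until it is felt to stop fully home, and after that press the start button fully down and let go, leaving the carrier home. Do not disturb the slide box, the dish or the bottle.

Things in the scene. Friction and masses are not known exactly. Their poses are not given: they have to be found in the camera images.
- carrier_grip (a point): Slide carrier (loose grey plate with two glass slides, 0.08 to 0.17 kg): middle of the solid block (48 wide, 42 high) at the top of its tab, where to grip; 104 mm above the lower edge, 21 below the top. Own axes: x along its length, y through its thickness (8 mm everywhere), z up. Plate 160 long, 57 high, below the tab. Starts hanging on the hook, thickness along the rod.
- carrier_window (a point): Centre of the window in the carrier's 48 mm wide tab, between plate and block: 22 mm wide, 26 mm high, the hole through which the hook passes. 34 mm below carrier_grip along the carrier's own z, 70 mm above its lower edge. Same axes. The carrier's weight lies below the gripping point: hold it firmly, or it swings in the fingers.
- hook_rod (a point): Barbed hook on a steel stand (fixed): on the axis of its level round rod, 7 mm thick, 150 mm above the bench, where the carrier hangs (within 12 mm along the rod). x runs along the rod to the barbed end, to the robot's left; z up. The post stands 65 mm behind (-x), no higher than the rod. At x = +60 mm the bar turns straight up for 16 mm, then leans back 4 mm while rising 8 more to the tip.
- hook_tip (a point): Tip of the barb, at x +56, z +24 mm from hook_rod; same axes; bar 7 mm thick. Upright, the carrier's window cannot pass it. Tilted 45 deg (lower edge out beyond the hook's end, top towards the post) the window's centre goes along the rod to x = +57 mm from hook_rod, straight up 36 mm round the upturned end, then up and away.
- slot_home (a point): Reader, low cream and navy case (fixed): point on its slot's floor, 12 mm above the bench, below the carrier's middle when fully home. x runs along the slot to the hood, away from the robot; z up. Slot 12 mm wide, flared at the top; walls from x = -55 to +120 mm, 43 mm above the floor. A hood covers x = +55 to +128, underside 63, top 98 mm above the floor: the plate passes under, the tab not.
- apron (a point): On the reader's floor at x = -50 mm from slot_home, same axes: a place for the carrier's middle when stood in the slot; it is then half between the walls, 40 mm short of the plunger. The floor goes on without walls (apron, 90 mm wide) to x = -160 mm from slot_home. The carrier's near end (at x = -80 when home) stays outside the walls and can be pushed there, 25 to 50 mm above the floor.
- plunger (a joint): Plunger in the slot under the hood, met by the carrier's far end: 0 = out (its face at x = +70 mm from slot_home), 0.010 m = at the hard stop, carrier fully home. It resists with about 2 N and stays where it is pushed. Starts between 0 and 3 mm.
- start_top (a point): Centre of the top of the round start button (28 mm across), on a small wing beside the apron, at x = -115 mm, y = -68 mm from slot_home. Pressed downwards.
- start (a joint): Travel of the start button: 0 = up, 0.006 m = fully down (about 5 N); springs back.
- slide_box: Wooden slide box, 80 x 120 x 35 mm, lying on the bench; origin at the centre of its underside. Bystander.
- dish: Closed flat dish, 90 mm across, 18 mm high; origin at the centre of its underside. Bystander.
- reagent: Amber bottle, 64 mm across, 130 mm high; origin at the centre of its underside. Bystander.
There are look-alikes about, which are no part of the job. Of the things like the part that bears carrier_grip, leave any that is blue, brown or turquoise; of the rest the smaller one is meant.

How it is judged:
On the way, in this order (a step that is already met when the one before it is completed fails the run):
1. the carrier is clear of the barbed hook (its window 20 mm above or beyond the tip) ((z of carrier_window in the frame of hook_tip above 0.02 m or x of carrier_window in the frame of hook_tip above 0.02 m)), for 0.1 s.
2. the carrier stands upright on the floor of the slot, let go, its far end not yet pressing the plunger in (y of carrier_grip in the frame of slot_home between -0.012 and 0.012 m and z of carrier_grip in the frame of slot_home below 0.108 m and angle between carrier_grip's own z axis and vertical below 0.12 rad and angle between the x axis of carrier_grip and the x axis of slot_home, either way round below 0.08 rad and contact force between the fingers and carrier below 0.3 N and x of carrier_grip in the frame of slot_home between -0.09 and -0.008 m and value of joint plunger below 0.006 m), for 0.2 s.
3. the carrier is pushed home against the stop (y of carrier_grip in the frame of slot_home between -0.012 and 0.012 m and z of carrier_grip in the frame of slot_home below 0.108 m and angle between carrier_grip's own z axis and vertical below 0.12 rad and angle between the x axis of carrier_grip and the x axis of slot_home, either way round below 0.08 rad and value of joint plunger above 0.008 m and x of carrier_grip in the frame of slot_home above -0.005 m), for 0.2 s.
4. the start button is pressed down (value of joint start above 0.0045 m), for 0.05 s.
At the end, for the whole second after the job is handed in: The carrier stands released and at rest on the floor of the reader's slot, upright within 0.12 rad, its middle within 5 mm of home along the slot and the plunger pushed in more than 8 of 10 mm; the start button has been pressed and is up again (all of step 3 and contact force between the fingers and carrier below 0.3 N and value of joint start below 0.002 m and linear speed of carrier below 0.02 m/s); the robot touches nothing.
It fails at once if the carrier is dropped (moves faster than 0.6 m/s while not held) (linear speed of carrier above 0.6 m/s and contact force between the fingers and carrier below 0.2 N).
It fails at once if the slide box, dish or bottle is moved more than 30 mm or tipped over (distance of any of slide_box, dish, reagent from where it was at the start of the episode above 0.03 m or angle between reagent's own z axis and vertical above 0.3 rad).
It also fails if it takes over 72 s, if anything falls off the work surface, if the arm or the gripper's body presses on something with over 40 N, if the wrist force passes 120 N, or if a joint passes its speed limit or range.

ROBOT

A 6-joint arm with a two-finger parallel gripper is mounted at the origin on the work surface. World frame = base frame: x ahead of the robot, y to its left, z up, the work surface at z = 0. Lengths are in m, angles in rad, forces in N, time in s.
With the tool pointing down it reaches from about 0.25 to 0.775 m from the base axis. Payload 4 kg.
Tool frame: the origin (TCP) lies between the finger pads; the fingertips stand 19 mm ahead of it and the grasp point (between the pads) is the TCP (robot.finger_overhang is the distance from the TCP to the fingertips, in m); z points along the fingers, y is the line along which they close (so a half turn about z gives the same grasp; the last joint's range is limited). The gripper opens to 85 mm and grips with 20 to 120 N. Pads are 22 mm wide; open, the fingers measure 114 mm over their backs; the gripper's body (76 mm by 85 mm) begins 54 mm behind the grasp point. The pads swing forward as they close: fully open they stand 13 mm farther back than shut.
Start: joints at [1.085, 0.087, 1.371, -0, 1.684, -0.103], TCP at [0.205, 0.51, 0.25] pointing down, gripper open.
Joint ranges: [-3.1, 3.1], [-0.76, 2.03], [0.27, 2.55], [-1.08, 4.22], [0.17, 2.65], [-2.57, 2.57]. Speed limits (rad/s): [2.79, 2.79, 3.14, 3.14, 3.14, 3.14].

INTERFACE

Orientations are given as [roll, pitch, yaw] about the fixed x, y, z axes, in that order (R = Rz(yaw) Ry(pitch) Rx(roll)).
In Python, from workcell import robot, snapshot, camera_info, order gives the robot as it stands.
- The arm moves only by the shell command python3 -m pendant 'ROWS' [FORCE]. ROWS is JSON, a list of rows, each a list of 5 numbers: the shift along the tool's x, y, z in mm, then the turn about the tool's z in degrees, then the opening, from 0 (shut) to 1 (fully open). In form: [[tx, ty, tz, turn, claw], ...]. A call has 1 to 8 rows; each row shifts and turns the commanded pose from where the row before left it, along the tool's axes as they then stand; what a row does not reach is not made up. A row lasts 1/12 s, in which the tool goes at most 41.7 mm and 7.16 degrees, less where a joint would pass 70% of its speed; a pose out of reach is approached as far as the arm can. A call is refused whole if a number of a shift passes 41.7 or a number of a turn 7.16, either way. A call with a gripper value outside its range is refused whole. The fingers move at their own pace and stop on an object; FORCE is the grip in N (left out, the last holds). Time passes only in rows, so rows that do not move let the fingers close. It gives the time, the measured TCP pose, the force, the opening and the grip force at its end, in the units of the state.
- robot.state(): the state, without advancing time (a new reading comes with each control period).
- snapshot(name): name is "scene" or "top"; returns the picture (420x560x3 uint8, red, green, blue); there is no depth.
- camera_info(name): a dict with "camera_matrix" (3x3 intrinsics, pixels), "R" (3x3) and "t" (3): a world point X has camera coordinates R X + t. Camera axes: x right, y down, z forward; pixel columns grow to the right and rows downward; lengths in m; the calibration is good to about 2 mm. A picture is of the moment at which its call begins. camera_info takes no time and is no camera call.
- order.job_done(): hands the job in; it is judged then, once.
The state is a dict: "t": time; "joint_positions": joint angles; "joint_vel": joint speeds; "joint_torque": joint torques, N m; "position": TCP position; "eef_rot": TCP orientation; "contact_force": force on the tool from outside, world axes, zero at the start; "moment": the same for the moment, N m; "width": finger opening in m; "gripper_force": force on a finger pad.
Only numpy, scipy, OpenCV 4.12 (cv2) and the standard library are available. Lean on these libraries where they do the work, as an engineer would, in place of code of your own. Each camera call takes 0.05 s, during which the arm holds its last target. There are 200 camera calls.

## Working session

There is one attempt and no reset: what is moved stays moved. The work goes in short steps, Python scripts to look and compute and a shell command to move; the robot and the scene stay as the last step left them, time stands still between calls to the robot, and variables do not carry over. Pictures are saved under pics/ and viewed, at most 10 in all, crops included, and the job is handed in when it is done.

```bash
ls; mkdir -p pics; python3 - <<'E'
from workcell import robot,snapshot,camera_info
import cv2,numpy as np
for n in("scene","top"):
    im=snapshot(n); cv2.imwrite(f"pics/{n}0.png",cv2.resize(im[:,:,::-1],(784,588),interpolation=cv2.INTER_CUBIC))
    c=camera_info(n); print(n,np.round(c["camera_matrix"],1).tolist(),np.round(c["R"],4).tolist(),np.round(c["t"],4).tolist())
s=robot.state(); print(s["t"],s["position"],s["eef_rot"],s["width"])
E
```

```text
pics
scene [[523.6, 0.0, 283.5], [0.0, 523.6, 206.7], [0.0, 0.0, 1.0]] [[-0.7344, 0.6786, -0.0157], [0.4245, 0.4411, -0.7907], [-0.5297, -0.5873, -0.612]] [0.4021, -0.1308, 1.9984]
top [[388.5, 0.0, 271.2], [0.0, 388.5, 209.2], [0.0, 0.0, 1.0]] [[0.03, -0.9995, -0.0054], [-0.9812, -0.0284, -0.191], [0.1908, 0.011, -0.9816]] [0.0021, 0.5516, 1.2324]
0.1 [0.20524375 0.50982087 0.24924632] [-3.13957527e+00 -2.01483981e-04  2.75882260e+00] 0.08532531713425731
```

View pics/scene0.png

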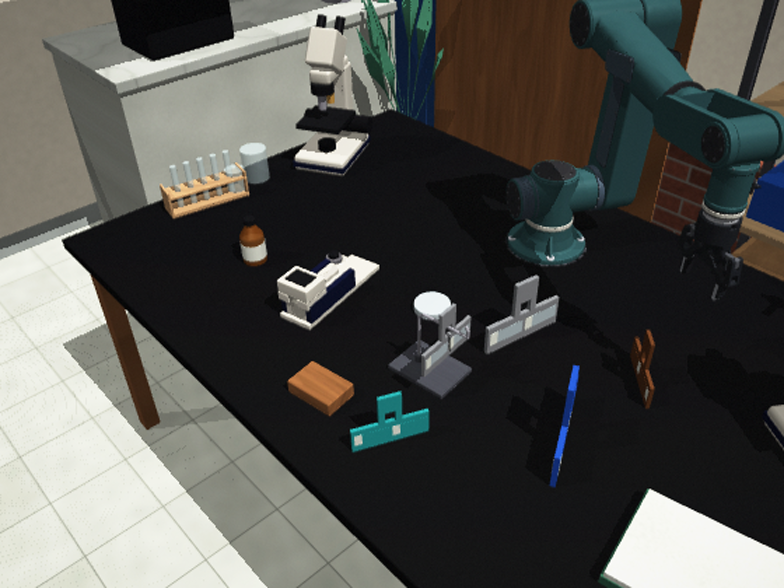

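View pics/top0.png

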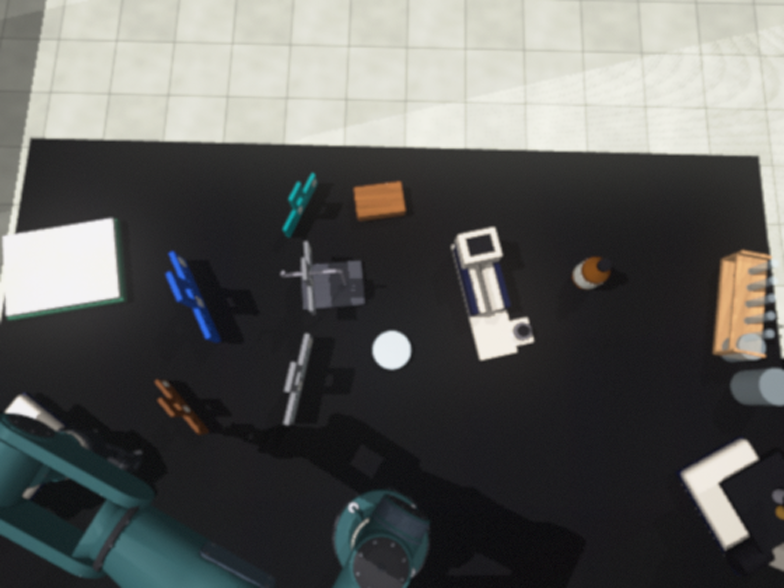

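The scene shows the grey carrier on the hook at about (445,340), with a larger grey look-alike standing at (520,320). The reader is at (330,290). In the top view the hook is at (325,280), the reader at (490,295) and the dish at (392,350). Next I'll enlarge crops of the hook and reader.

```bash
cat > h.py <<'E'
import numpy as np,cv2
from workcell import camera_info
def P(n):
    c=camera_info(n); return np.array(c["camera_matrix"]),np.array(c["R"]),np.array(c["t"])
def proj(n,X):
    K,R,t=P(n); x=(K@(R@np.atleast_2d(X).T+t[:,None])).T; return x[:,:2]/x[:,2:]
def onz(n,uv,z):
    K,R,t=P(n); d=R.T@np.linalg.solve(K,[*uv,1]); C=-R.T@t; return C+d*(z-C[2])/d[2]
def tri(us,ut):
    M=[K@np.c_[R,t] for K,R,t in(P("scene"),P("top"))]
    X=cv2.triangulatePoints(M[0],M[1],np.array(us,float).reshape(-1,2).T,np.array(ut,float).reshape(-1,2).T); return (X[:3]/X[3]).T
def crop(im,x0,y0,w,h,s):
    return cv2.resize(im[y0:y0+h,x0:x0+w,::-1],(w*s,h*s),interpolation=cv2.INTER_CUBIC)
E
python3 - <<'E'
from h import *
from workcell import snapshot
a=snapshot("scene");b=snapshot("top")
# hook: scene 265..345 x 195..290 ; top 190..270, 165..230
cv2.imwrite("pics/hook.png",np.hstack([crop(a,265,200,80,90,6),crop(b,195,165,70,65,6)[:540] if 0 else cv2.copyMakeBorder(crop(b,196,165,53,65,6),0,150,0,0,cv2.BORDER_CONSTANT)]))
cv2.imwrite("pics/reader.png",np.hstack([crop(a,195,175,80,65,5),crop(b,315,155,75,65,5)]))
for n in("scene","top"):
    K,R,t=P(n);print(n,-R.T@t)
E
```

```text
scene [1.40930414 0.95851248 1.12575925]
top [0.30602044 0.00417623 1.31501392]
```

View pics/hook.png

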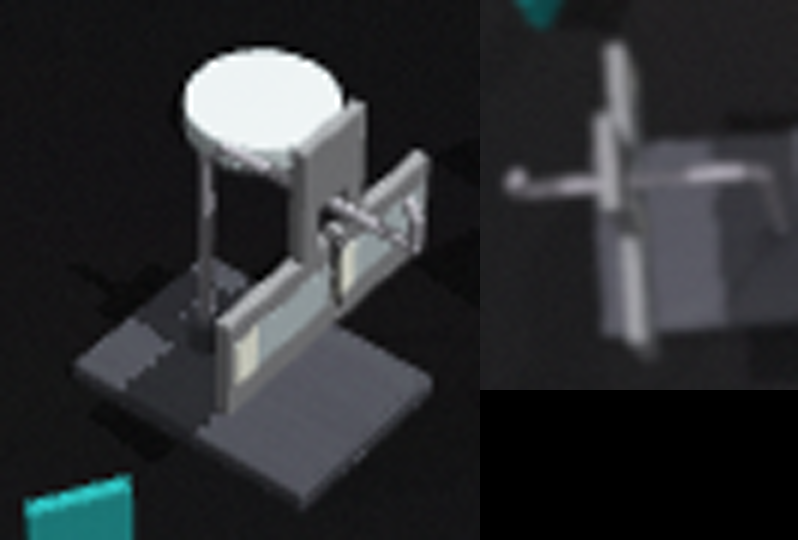

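View pics/reader.png

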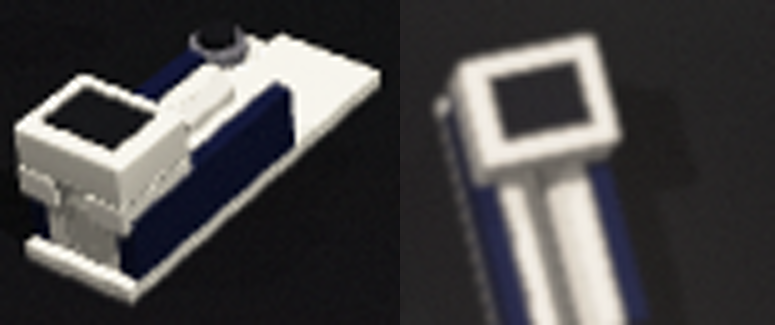

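```bash
cat > fit.py <<'E'
from h import *
from scipy.optimize import least_squares
s6=lambda u,v:((u+.5)/6-.5+265,(v+.5)/6-.5+200)
t6=lambda u,v:((u-480+.5)/6-.5+196,(v+.5)/6-.5+165)
s5=lambda u,v:((u+.5)/5-.5+195,(v+.5)/5-.5+175)
t5=lambda u,v:((u-400+.5)/5-.5+315,(v+.5)/5-.5+155)
f=lambda u,v:((u+.5)/1.4-.5,(v+.5)/1.4-.5)
def T(p,X):
    c,s=np.cos(p[2]),np.sin(p[2]); X=np.array(X); return [p[0]+c*X[0]-s*X[1],p[1]+s*X[0]+c*X[1],X[2]]
# reader
W=lambda w:[("scene",s5(85,75),(.055,-w,.110)),("scene",s5(188,125),(.055,w,.110)) ]
def res(p,obs,full=False):
    r=[np.array(proj(n,T(p,X(p) if callable(X) else X))[0])-uv for n,uv,X in obs]
    return np.array(r) if full else np.ravel(r)
hc=lambda x,sg:(lambda p:(x,sg*p[3],.110))
obs=[("scene",s5(18,130),hc(.128,-1)),("scene",s5(85,75),hc(.055,-1)),("scene",s5(188,127),hc(.055,1)),("scene",s5(120,205),hc(.128,1)),
("top",t5(457,68),hc(.128,1)),("top",t5(594,38),hc(.128,-1)),
("scene",s5(380,72),(-.16,.045,.012)),("scene",s5(283,36),(-.16,-.045,.012)),
("top",f(480,360),(-.16,.045,.012)),("top",f(517,352),(-.16,-.045,.012))]
p=least_squares(res,[.5,-.2,-.2,.035],args=(obs,),loss="soft_l1").x
print("reader",p.round(4)); print(res(p,obs,True).round(1).tolist())
print("slot top px",[onz("top",t5(*q),.055).round(4).tolist() for q in((538,190),(547,315))], "pred",T(p,(.05,0,.055)),T(p,(-.05,0,.055)))
for b in(.02,.03,.04):print("btn",b,onz("top",f(521,329),b),onz("scene",s5(218,38),b))
print("pred btn",T(p,(-.115,-.068,0)))
# hook
a,b=onz("top",t6(545,187),.15),onz("top",t6(745,173),.15)
print("rod",a,b,"yaw",np.arctan2(*(a-b)[[1,0]]))
print("tip tri",tri(s6(413,200),t6(515,181)), "top@.174",onz("top",t6(515,181),.174))
print("post end rod",onz("top",t6(765,173),.15))
# carrier
print("block top ends",onz("top",t6(600,113),.1955),onz("top",t6(611,208),.1955))
print("plate top ends",onz("top",t6(614,42),.1275),onz("top",t6(640,350),.1275))
for n,u,z in(("slide_box",(380,201),.035),("dish",(392,350),.018)):print(n,onz("top",f(*u),z))
print("dish scene",onz("scene",f(432,304),.018)); print("bottle",onz("top",f(605,265),.13))
print("bigcarrier",onz("top",f(305,338),.06),onz("top",f(288,422),.06))
E
python3 fit.py
```

```text
reader [ 0.5704 -0.2274  0.25    0.0436]
[[-0.7, -1.2], [0.1, -1.4], [0.4, -3.6], [-0.0, -7.5], [-0.5, -1.1], [-1.7, -0.8], [0.2, -0.8], [-0.5, -1.0], [-0.4, -0.1], [-0.7, -0.3]]
slot top px [[0.6141, -0.2164, 0.055], [0.5298, -0.2219, 0.055]] pred [np.float64(0.6188115118410555), np.float64(-0.2149875654785695), np.float64(0.055)] [np.float64(0.5219208420494637), np.float64(-0.2397302029155265), np.float64(0.055)]
btn 0.02 [ 0.48013332 -0.32144553  0.02      ] [ 0.47260838 -0.32645453  0.02      ]
btn 0.03 [ 0.47878884 -0.3189311   0.03      ] [ 0.48107945 -0.31483385  0.03      ]
btn 0.04 [ 0.47744435 -0.31641667  0.04      ] [ 0.48955051 -0.30321318  0.04      ]
pred btn [np.float64(0.4757669001420597), np.float64(-0.321698572707831), np.float64(0.0)]
rod [0.56895608 0.21775224 0.15      ] [0.57927632 0.11545604 0.15      ] yaw 1.671341976079939
tip tri [[0.56618135 0.22880686 0.17365939]] top@.174 [0.56619551 0.22863725 0.174     ]
post end rod [0.57957149 0.10518615 0.15      ]
block top ends [0.59707683 0.18443956 0.1955    ] [0.54903615 0.17625675 0.1955    ]
plate top ends [0.65371535 0.1901987  0.1275    ] [0.48931911 0.16751095 0.1275    ]
slide_box [0.787422   0.02506711 0.035     ]
dish [ 0.4210699  -0.01440361  0.018     ]
dish scene [ 0.42862297 -0.00464972  0.018     ]
bottle [ 0.61500796 -0.48417594  0.13      ]
bigcarrier [0.43912927 0.1882451  0.06      ] [0.24879802 0.21583051 0.06      ]
```

```bash
python3 -m pendant '[[0,0,0,7,1],[0,0,0,7,1],[0,0,0,7,1],[0,0,0,7,1],[0,0,0,7,1],[0,0,0,7,1],[0,0,0,7,1],[0,0,0,7,1]]'
python3 -m pendant '[[0,0,0,5,1],[-23,20,0,0,1],[-23,20,0,0,1],[-23,20,0,0,1],[-23,20,0,0,1],[-23,20,0,0,1],[-23,20,0,0,1],[-23,20,0,0,1]]'
python3 -m pendant '[[-23,20,0,0,1],[-23,20,0,0,1],[-23,20,0,0,1],[-23,20,0,0,1],[-23,20,0,0,1],[-23,20,0,0,1],[-23,20,0,0,1],[-23,20,0,0,1]]'
python3 -m pendant '[[0,0,0,0,1],[0,0,0,0,1]]'
```

```text
t: 0.87
position: [0.2054, 0.5101, 0.25]
eef_rot: [-3.141, 0.0, 1.775]
contact_force: [-0.2, 0.6, -0.9]
width: 0.0855
gripper_force: 0.0
t: 1.53
position: [0.365, 0.3665, 0.2502]
eef_rot: [-3.141, 0.0, 1.694]
contact_force: [0.2, 0.2, -0.4]
width: 0.0853
gripper_force: 0.0
t: 2.2
position: [0.5465, 0.2035, 0.25]
eef_rot: [-3.141, -0.0, 1.694]
contact_force: [0.7, 0.8, -0.2]
width: 0.0851
gripper_force: 0.0
t: 2.37
position: [0.5463, 0.2035, 0.2494]
eef_rot: [-3.14, -0.0, 1.691]
contact_force: [-0.2, -0.2, -0.3]
width: 0.0855
gripper_force: 0.0
```

```bash
python3 - <<'E'
from fit import *
from workcell import snapshot
a=snapshot("top")
q=lambda x0,y0,s,w,h:0
s=9;x0,y0=322,158
im=crop(a,x0,y0,62,66,s).copy()
raw=im.copy()
b=snapshot("scene")
cv2.imwrite("pics/rd.png",np.hstack([cv2.resize(raw,(440,468)),crop(b,195,175,80,65,4)[:260].repeat(1,0) if 0 else cv2.copyMakeBorder(crop(b,265,195,60,78,6),0,0,0,0,cv2.BORDER_CONSTANT)]))
E
```

```text
reader [ 0.5704 -0.2274  0.25    0.0436]
[[-0.7, -1.2], [0.1, -1.4], [0.4, -3.6], [-0.0, -7.5], [-0.5, -1.1], [-1.7, -0.8], [0.2, -0.8], [-0.5, -1.0], [-0.4, -0.1], [-0.7, -0.3]]
slot top px [[0.6141, -0.2164, 0.055], [0.5298, -0.2219, 0.055]] pred [np.float64(0.6188115118410555), np.float64(-0.2149875654785695), np.float64(0.055)] [np.float64(0.5219208420494637), np.float64(-0.2397302029155265), np.float64(0.055)]
btn 0.02 [ 0.48013332 -0.32144553  0.02      ] [ 0.47260838 -0.32645453  0.02      ]
btn 0.03 [ 0.47878884 -0.3189311   0.03      ] [ 0.48107945 -0.31483385  0.03      ]
btn 0.04 [ 0.47744435 -0.31641667  0.04      ] [ 0.48955051 -0.30321318  0.04      ]
pred btn [np.float64(0.4757669001420597), np.float64(-0.321698572707831), np.float64(0.0)]
rod [0.56895608 0.21775224 0.15      ] [0.57927632 0.11545604 0.15      ] yaw 1.671341976079939
tip tri [[0.56618135 0.22880686 0.17365939]] top@.174 [0.56619551 0.22863725 0.174     ]
post end rod [0.57957149 0.10518615 0.15      ]
block top ends [0.59707683 0.18443956 0.1955    ] [0.54903615 0.17625675 0.1955    ]
plate top ends [0.65371535 0.1901987  0.1275    ] [0.48931911 0.16751095 0.1275    ]
slide_box [0.787422   0.02506711 0.035     ]
dish [ 0.4210699  -0.01440361  0.018     ]
dish scene [ 0.42862297 -0.00464972  0.018     ]
bottle [ 0.61500796 -0.48417594  0.13      ]
bigcarrier [0.43912927 0.1882451  0.06      ] [0.24879802 0.21583051 0.06      ]
```

View pics/rd.png

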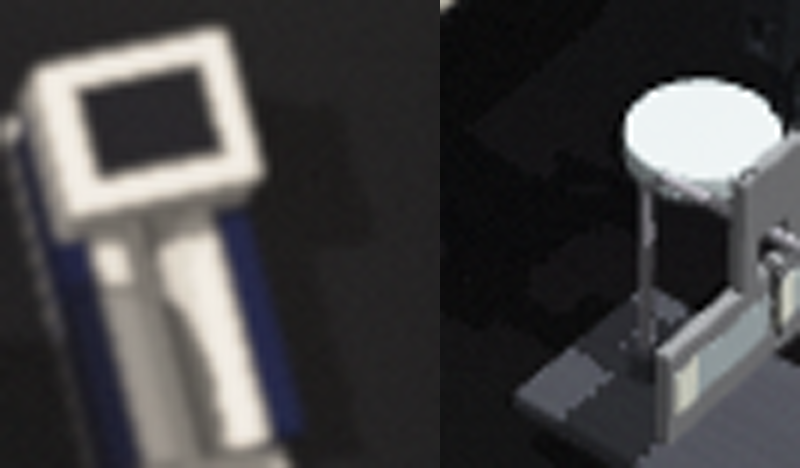

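The left crop shows clean hood-top corners at (30,68), (222,28), (262,182) and (70,222), but the arm's shadow falls on the slot. The right crop shows the post and carrier undisturbed.

```bash
python3 -m pendant '[[-9,8,0,0,1],[-9,8,0,0,1],[-9,7,0,0,1],[0,0,0,0,1],[0,0,15,0,1],[0,0,15,0,1],[0,0,15,0,1],[0,0,15,0,1]]'
python3 -m pendant '[[0,0,13,0,1],[0,0,0,0,1],[0,0,0,0,1]]'
python3 - <<'E'
from h import *
from scipy.optimize import least_squares
import fit
from fit import T,res,s5,f
q=lambda u,v:((u+.5)/7.097-.5+322,(v+.5)/7.097-.5+158)
hc=fit.hc
obs=[("scene",s5(18,130),hc(.128,-1)),("scene",s5(85,75),hc(.055,-1)),
("top",q(30,68),hc(.128,1)),("top",q(222,28),hc(.128,-1)),("top",q(262,182),hc(.055,-1)),("top",q(70,222),hc(.055,1)),
("scene",s5(380,72),(-.16,.045,.012)),("scene",s5(283,36),(-.16,-.045,.012)),
("top",f(480,360),(-.16,.045,.012)),("top",f(517,352),(-.16,-.045,.012))]
for o in(obs,[x for x in obs if x[0]=="top"]):
    p=least_squares(res,[.5,-.2,.2,.035],args=(o,),loss="soft_l1").x
    print("READER",p.round(4),res(p,o,True).round(1).tolist())
E
```

```text
t: 3.13
position: [0.5718, 0.1807, 0.1898]
eef_rot: [3.141, -0.0, 1.694]
contact_force: [0.4, -0.1, 0.1]
width: 0.0854
gripper_force: 0.0
t: 3.38
position: [0.5713, 0.1807, 0.1764]
eef_rot: [-3.139, 0.0, 1.694]
contact_force: [0.7, -0.5, 0.3]
width: 0.0854
gripper_force: 0.0
reader [ 0.5704 -0.2274  0.25    0.0436]
[[-0.7, -1.2], [0.1, -1.4], [0.4, -3.6], [-0.0, -7.5], [-0.5, -1.1], [-1.7, -0.8], [0.2, -0.8], [-0.5, -1.0], [-0.4, -0.1], [-0.7, -0.3]]
slot top px [[0.6141, -0.2164, 0.055], [0.5298, -0.2219, 0.055]] pred [np.float64(0.6188115118410555), np.float64(-0.2149875654785695), np.float64(0.055)] [np.float64(0.5219208420494637), np.float64(-0.2397302029155265), np.float64(0.055)]
btn 0.02 [ 0.48013332 -0.32144553  0.02      ] [ 0.47260838 -0.32645453  0.02      ]
btn 0.03 [ 0.47878884 -0.3189311   0.03      ] [ 0.48107945 -0.31483385  0.03      ]
btn 0.04 [ 0.47744435 -0.31641667  0.04      ] [ 0.48955051 -0.30321318  0.04      ]
pred btn [np.float64(0.4757669001420597), np.float64(-0.321698572707831), np.float64(0.0)]
rod [0.56895608 0.21775224 0.15      ] [0.57927632 0.115456
[... 202 characters left out ...]
.18443956 0.1955    ] [0.54903615 0.17625675 0.1955    ]
plate top ends [0.65371535 0.1901987  0.1275    ] [0.48931911 0.16751095 0.1275    ]
slide_box [0.787422   0.02506711 0.035     ]
dish [ 0.4210699  -0.01440361  0.018     ]
dish scene [ 0.42862297 -0.00464972  0.018     ]
bottle [ 0.61500796 -0.48417594  0.13      ]
bigcarrier [0.43912927 0.1882451  0.06      ] [0.24879802 0.21583051 0.06      ]
READER [ 0.57   -0.2283  0.2477  0.0437] [[-0.9, -1.4], [0.0, -1.6], [0.0, 0.1], [-0.7, 0.0], [-0.5, -0.3], [-0.1, -0.2], [0.1, -0.9], [-0.5, -1.1], [-0.2, 0.0], [-0.5, -0.1]]
READER [ 0.5698 -0.2293  0.2472  0.0447] [[0.1, 0.2], [-0.1, 0.1], [0.1, -0.3], [-0.0, -0.0], [0.1, 0.1], [-0.2, -0.0]]
```

```bash
python3 -m pendant '[[0,0,0,0,0],[0,0,0,0,0],[0,0,0,0,0],[0,0,0,0,0],[0,0,0,0,0],[0,0,0,0,0],[0,0,0,0,0],[0,0,0,0,0]]' 40
python3 -m pendant '[[0,0,-3,0,0],[0,0,-3,0,0],[0,0,-3,0,0],[0,0,0,0,0],[0,0,0,0,0]]'
```

```text
t: 4.05
position: [0.5727, 0.181, 0.1789]
eef_rot: [3.138, -0.0, 1.694]
contact_force: [1.4, 0.2, 5.7]
width: 0.0472
gripper_force: 41.2
t: 4.47
position: [0.5715, 0.1807, 0.1858]
eef_rot: [-3.141, 0.0, 1.694]
contact_force: [0.3, 0.7, -1.4]
width: 0.0471
gripper_force: 41.2
```

```bash
python3 -m pendant '[[-10,0,0,0,0],[-10,0,0,0,0],[-10,0,0,0,0],[-10,0,0,0,0],[-8,0,0,0,0],[0,0,0,0,0],[0,0,0,0,0]]' 30
python3 -m pendant '[[-3,0,0,0,0],[0,0,0,0,0]]'
python3 -m pendant '[[-3,0,0,0,0],[0,0,0,0,0]]'
python3 -m pendant '[[-3,0,0,0,0],[0,0,0,0,0]]'
python3 -m pendant '[[-3,0,0,0,0],[0,0,0,0,0]]'
```

```text
t: 5.05
position: [0.5778, 0.1323, 0.1864]
eef_rot: [3.142, -0.001, 1.693]
contact_force: [1.0, 0.4, -1.8]
width: 0.0471
gripper_force: 41.1
t: 5.22
position: [0.5781, 0.13, 0.1864]
eef_rot: [3.141, 0.0, 1.694]
contact_force: [-0.2, 0.0, -0.7]
width: 0.0473
gripper_force: 41.1
t: 5.38
position: [0.5784, 0.1271, 0.1863]
eef_rot: [3.142, 0.0, 1.694]
contact_force: [-0.1, 0.3, -0.8]
width: 0.0472
gripper_force: 41.1
t: 5.55
position: [0.5788, 0.1239, 0.1863]
eef_rot: [3.142, 0.0, 1.694]
contact_force: [-0.3, 0.7, -1.5]
width: 0.0475
gripper_force: 41.1
t: 5.72
position: [0.5792, 0.1208, 0.1863]
eef_rot: [3.142, 0.0, 1.694]
contact_force: [0.5, -0.1, -0.7]
width: 0.0474
gripper_force: 41.1
```

```bash
for i in 1; do python3 -m pendant '[[-3,0,0,0,0],[0,0,0,0,0]]'
python3 -m pendant '[[-3,0,0,0,0],[0,0,0,0,0]]'
python3 -m pendant '[[-3,0,0,0,0],[0,0,0,0,0]]'; done | grep -E "pos|cont|grip"
```

```text
position: [0.5796, 0.1177, 0.1863]
contact_force: [0.2, 0.2, -1.6]
gripper_force: 41.1
position: [0.5799, 0.1152, 0.1863]
contact_force: [0.4, -0.1, -2.2]
gripper_force: 41.1
position: [0.5801, 0.1139, 0.1864]
contact_force: [-0.7, 5.3, -0.7]
gripper_force: 41.0
```

```bash
(python3 -m pendant '[[-3,0,0,0,0],[-3,0,0,0,0],[0,0,0,0,0]]'
python3 -m pendant '[[-3,0,0.5,0,0],[-3,0,0.5,0,0],[-3,0,1,0,0],[0,0,0,0,0]]'
python3 -m pendant '[[-3,0,1,0,0],[-3,0,1,0,0],[-3,0,1.5,0,0],[0,0,0,0,0]]') | grep -E "pos|cont|grip"
python3 - <<'E'
from h import *
from workcell import snapshot
cv2.imwrite("pics/tilt.png",crop(snapshot("scene"),250,170,100,100,6))
E
```

```text
position: [0.581, 0.1091, 0.1865]
contact_force: [-0.5, 6.7, -1.8]
gripper_force: 40.8
position: [0.5822, 0.1003, 0.1851]
contact_force: [-0.6, 7.8, -0.3]
gripper_force: 41.1
position: [0.5833, 0.0914, 0.1819]
contact_force: [-0.5, 7.1, 1.7]
gripper_force: 41.3
```

View pics/tilt.png

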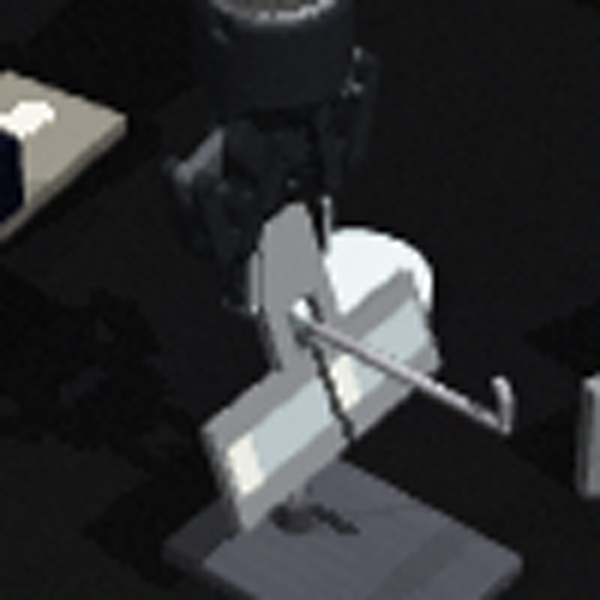

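The picture shows the tilt working: the lower edge is out towards the barb, with the window at (305,318) round the rod. It is at about 29°, so I'll carry on.

```bash
(python3 -m pendant '[[-3,0,1.5,0,0],[-3,0,1.7,0,0],[0,0,0,0,0]]'
python3 -m pendant '[[-3,0,1.9,0,0],[-3,0,2,0,0],[-2,0,1.5,0,0],[0,0,0,0,0],[0,0,0,0,0]]') | grep -E "pos|cont|grip"
python3 - <<'E'
from h import *
from workcell import snapshot
cv2.imwrite("pics/tilt2.png",np.hstack([crop(snapshot("scene"),260,185,75,90,6),crop(snapshot("top"),185,165,55,90,6)]))
E
```

```text
position: [0.5841, 0.0853, 0.1786]
contact_force: [-1.3, 7.2, -0.3]
gripper_force: 41.2
position: [0.585, 0.0776, 0.1729]
contact_force: [0.4, 7.6, 0.1]
gripper_force: 40.4
```

View pics/tilt2.png

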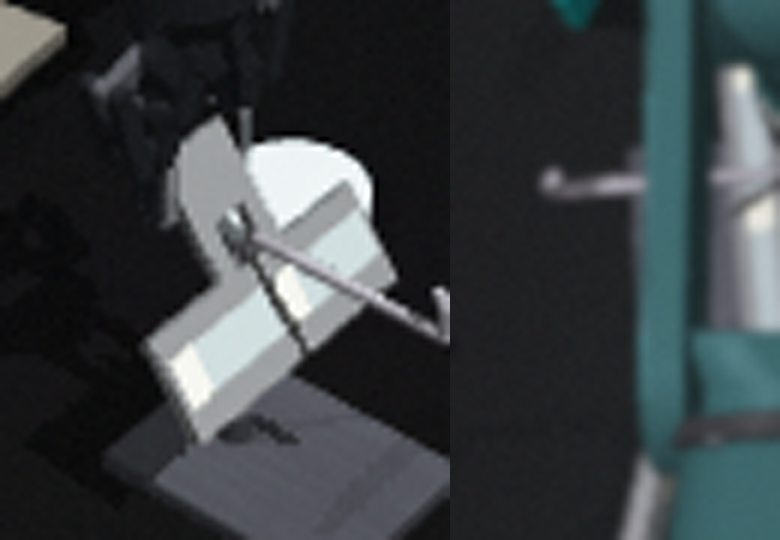

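Tilt is now near 45°, and the window at (240,232) is free round the rod. I'll fit the angle from the plate corners (145,345), (200,442), (350,185) and (397,275).

```bash
cat > th.py <<'E'
from h import *
from scipy.optimize import least_squares
def carr(q,yaw,tcp):  # q=th,d(tcp above grip),ox -> corners lt,lb,rt,rb
    th,d,ox=q; h=np.array([np.cos(yaw),np.sin(yaw),0]);e=np.array([np.sin(yaw),-np.cos(yaw),0]);z=np.array([0,0,1])
    dn=np.sin(th)*h-np.cos(th)*z;n=np.cos(th)*h+np.sin(th)*z
    return np.array([tcp+e*(ox+s)+dn*(k+d)+n*.004 for s in(.08,-.08) for k in(.047,.104)])
def fitc(uv,yaw,tcp,q0=(.7,.002,0)):
    r=least_squares(lambda q:(proj("scene",carr(q,yaw,tcp))-uv).ravel(),q0,loss="soft_l1")
    print("th deg",np.degrees(r.x[0]),"d,ox mm",r.x[1:]*1e3,"res",r.fun.round(1))
E
python3 - <<'E'
from th import *
uv=np.array([(260+(u-2.5)/6,185+(v-2.5)/6) for u,v in((145,345),(200,442),(350,185),(397,275))])
fitc(uv,1.694,np.array([.585,.0776,.1729]))
E
```

```text
th deg 35.021530160289075 d,ox mm [10.22338957 -3.10381647] res [ 0.1 -0.3 -0.1  0.5 -0.2 -0.7  0.1  0.4]
```

```bash
(python3 -m pendant '[[-2.5,0,0.5,0,0],[-2.5,0,0.5,0,0],[0,0,0,0,0],[0,0,0,0,0]]'
python3 -m pendant '[[0,0,0,0,0],[0,0,0,0,0]]' 70
python3 -m pendant '[[5,0,-2,0,0],[6,0,-2,0,0],[10,0,0,0,0],[10,0,0,0,0],[10,0,0,0,0],[10,0,0,0,0],[0,0,0,0,0]]'
python3 -m pendant '[[10,0,0,0,0],[10,0,0,0,0],[10,0,0,0,0],[10,0,0,0,0],[0,0,0,0,0],[0,0,0,0,0]]')  | grep -E "pos|cont|grip"
python3 - <<'E'
from h import *
from workcell import snapshot
cv2.imwrite("pics/tilt3.png",np.hstack([crop(snapshot("scene"),270,190,85,90,6),crop(snapshot("top"),190,165,45,90,6)]))
E
```

```text
position: [0.5853, 0.0737, 0.1703]
contact_force: [0.7, 10.1, -4.7]
gripper_force: 39.2
position: [0.5848, 0.0738, 0.1696]
contact_force: [0.5, 9.9, -5.7]
gripper_force: 72.5
position: [0.5789, 0.1225, 0.1753]
contact_force: [0.5, -0.3, -1.6]
gripper_force: 73.3
position: [0.5742, 0.1606, 0.1752]
contact_force: [-0.4, -0.5, -1.5]
gripper_force: 73.3
```

View pics/tilt3.png

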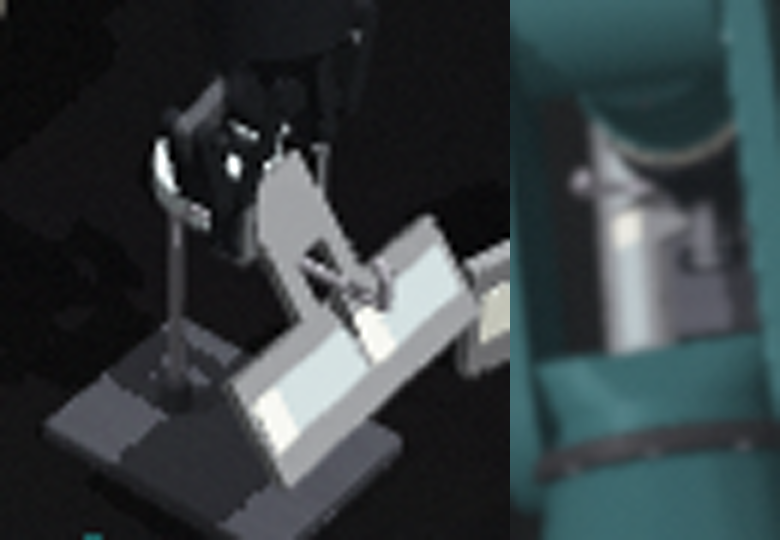

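The carrier is tilted and free of contact; corners at (230,385), (290,487), (430,217) and (477,300), barb at (375,285).

```bash
python3 - <<'E'
from th import *
uv=np.array([(270+(u-2.5)/6,190+(v-2.5)/6) for u,v in((230,385),(290,487),(430,217),(477,300))])
tcp=np.array([.5742,.1606,.1752])
fitc(uv,1.694,tcp)
for dz in(.0,.005):
  r=least_squares(lambda q:(proj("scene",carr((q[0],.0045,q[1]),1.694,tcp+np.array([0,q[2],0])))-uv).ravel(),(.7,0,0));print(np.degrees(r.x[0]),r.x[1:],r.fun.round(1))
t=np.array([.5662,.2288]);d=np.array([np.cos(1.694),np.sin(1.694)])
print("tcp hookx",56+1e3*(tcp[:2]-t)@d, "lat",1e3*((tcp[:2]-t)@np.array([d[1],-d[0]])))
E
```

```text
th deg 36.451238610299725 d,ox mm [10.93283506 -5.28744246] res [ 0.  -0.3 -0.7  0.   0.  -0.8  0.7  1.8]
36.7058909715998 [-0.00178798  0.00646193] [-0.1 -0.4 -0.7 -0.1  0.1 -1.1  0.8  1.5]
36.7058909715998 [-0.00178798  0.00646193] [-0.1 -0.4 -0.7 -0.1  0.1 -1.1  0.8  1.5]
tcp hookx -12.666183335026375 lat -0.4418893532875155
```

```bash
python3 - <<'E'
from th import *
K,R,t=P("scene")
for off in(5,):
  for uv in ([(230,385),(290,487),(430,217),(477,300)],[(228,385),(288,490),(430,214),(479,302)]):
    uv=np.array([(270+(u-2.5)/6,190+(v-2.5)/6) for u,v in uv])
    obj=np.array([(80,-13,0),(80,-70,0),(-80,-13,0),(-80,-70,0)])/1e3  # window centre origin, z=+n face
    ok,rs,ts,er=cv2.solvePnPGeneric(obj.astype(float),uv,K,None,flags=cv2.SOLVEPNP_IPPE)
    for r,tt,e in zip(rs,ts,er):
        M=R.T@cv2.Rodrigues(r)[0]; c=R.T@(tt.ravel()-t)
        print("c",c.round(4),"long",M[:,0].round(3),"up",M[:,1].round(3),"tilt",np.degrees(np.arccos(M[2,1])).round(1),e.ravel())
E
```

```text
c [0.5157 0.1442 0.0798] long [ 0.992  0.095 -0.078] up [ 0.119 -0.583  0.804] tilt 36.5 [0.52155314]
c [0.5099 0.1355 0.0675] long [ 0.375 -0.444 -0.813] up [-0.238 -0.894  0.379] tilt 67.7 [0.84762355]
c [0.5447 0.1698 0.1148] long [ 0.993  0.109 -0.051] up [ 0.106 -0.586  0.803] tilt 36.5 [0.42119763]
c [0.5387 0.1609 0.1022] long [ 0.349 -0.454 -0.82 ] up [-0.24  -0.889  0.39 ] tilt 67.0 [0.7840715]
```

Two methods put the tilt at about 36.5°. I'll go back to the post and add about 9°.

```bash
(python3 -m pendant '[[-10,0,0,0,0],[-10,0,0,0,0],[-12,0,0,0,0],[-12,0,0,0,0],[-12,0,0,0,0],[-12,0,0,0,0],[-10,0,0,0,0],[0,0,0,0,0]]'
python3 -m pendant '[[-3,0,0,0,0],[-3,0,0,0,0],[-3,0,0,0,0],[0,0,0,0,0]]' 40
python3 -m pendant '[[-3,0,0.5,0,0],[-3,0,1,0,0],[0,0,0,0,0]]'
python3 -m pendant '[[-3,0,1,0,0],[-3,0,1,0,0],[0,0,0,0,0]]')  | grep -E "pos|cont|grip"
```

```text
position: [0.5843, 0.0799, 0.1752]
contact_force: [0.5, 0.0, -1.3]
gripper_force: 73.3
position: [0.5849, 0.075, 0.175]
contact_force: [-0.1, 4.2, -2.6]
gripper_force: 73.2
position: [0.5852, 0.0728, 0.1738]
contact_force: [-1.6, 13.2, -2.0]
gripper_force: 73.0
position: [0.5858, 0.0683, 0.171]
contact_force: [-0.8, 16.3, -2.5]
gripper_force: 70.7
```

```bash
(python3 -m pendant '[[-3,0,1,0,0],[-1.5,0,0.5,0,0],[0,0,0,0,0]]'
python3 -m pendant '[[5,0,-2,0,0],[6,0,-2,0,0],[10,0,-1,0,0],[10,0,0,0,0],[10,0,0,0,0],[10,0,0,0,0],[10,0,0,0,0],[10,0,0,0,0]]'
python3 -m pendant '[[10,0,0,0,0],[10,0,0,0,0],[6,0,0,0,0],[0,0,0,0,0],[0,0,0,0,0]]')  | grep -E "pos|cont|grip"
python3 - <<'E'
from h import *
from workcell import snapshot
cv2.imwrite("pics/tilt4.png",crop(snapshot("scene"),270,190,100,75,8))
E
```

```text
position: [0.586, 0.0649, 0.1688]
contact_force: [-0.8, 17.9, -5.1]
gripper_force: 68.7
position: [0.5782, 0.1286, 0.1753]
contact_force: [-0.0, -0.6, -0.8]
gripper_force: 69.9
position: [0.5751, 0.1537, 0.1752]
contact_force: [0.3, -0.4, -1.0]
gripper_force: 69.9
```

View pics/tilt4.png

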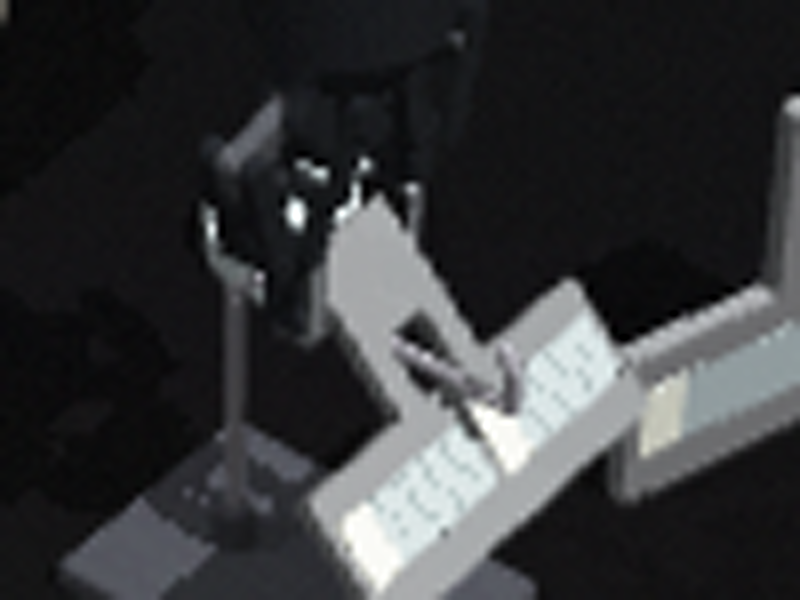

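Corners at about (310,500), (377,602), (575,280) and (642,378). Window apex is at (420,312) and the barb at (510,390). That was my last picture to view, so I use numbers from here.

```bash
python3 - <<'E'
from th import *
K,R,t=P("scene")
uv=np.array([(270+(u-3.5)/8,190+(v-3.5)/8) for u,v in[(310,500),(377,602),(575,280),(642,378)]])
tcp=np.array([.5751,.1537,.1752])
fitc(uv,1.694,tcp)
for b in(-.004,0,.004):
  r=least_squares(lambda q:(proj("scene",carr((q[0],.0045,q[1]),1.694,tcp+np.array([0,q[2],b])))-uv).ravel(),(.7,0,0));print(b,np.degrees(r.x[0]),r.x[1:],r.fun.round(1))
obj=np.array([(80,-13,0),(80,-70,0),(-80,-13,0),(-80,-70,0)])/1e3
ok,rs,ts,er=cv2.solvePnPGeneric(obj,uv,K,None,flags=cv2.SOLVEPNP_IPPE)
M=R.T@cv2.Rodrigues(rs[0])[0];print(M[:,0].round(3),M[:,1].round(3),np.degrees(np.arccos(M[2,1])))
print("scene-measured tip err: tri tip proj", proj("scene",[[.5662,.2288,.174]]))
E
```

```text
th deg 34.896582715862195 d,ox mm [ 11.10778427 -17.29473679] res [-0.  -1.8  0.5  2.7 -0.1 -2.4 -0.4  1.7]
-0.004 35.351713436683966 [-0.01645634  0.00416449] [-0.1 -1.9  0.5  2.6 -0.1 -2.5 -0.3  1.6]
0 34.99954057642469 [-0.01340613  0.00689956] [-0.2 -1.8  0.4  2.7 -0.  -2.6 -0.3  1.6]
0.004 34.64757347084056 [-0.01035413  0.00963782] [-0.2 -1.8  0.3  2.8  0.1 -2.7 -0.2  1.5]
[ 0.946 -0.102 -0.306] [ 0.196 -0.573  0.795] 37.299574728618424
scene-measured tip err: tri tip proj [[333.38807224 232.8239804 ]]
```

```bash
python3 - <<'E'
from th import *
tcp=np.array([.5751,.1537,.1752])
for th in(30,35,40,45,50,55):
  c=proj("scene",carr((np.radians(th),.0045,0),1.694,tcp));print(th,(c[1]-c[0]).round(1),(c[3]-c[2]).round(1),(c[2]-c[0]).round(1), ((c-[270,190])*8+3.5).round(0).tolist())
E
```

```text
30 [ 7.8 17.3] [ 7.  16.5] [ 33.6 -28.4] [[263.0, 497.0], [325.0, 635.0], [532.0, 270.0], [588.0, 402.0]]
35 [ 9.  17.3] [ 8.2 16.5] [ 33.6 -28.4] [[271.0, 496.0], [343.0, 634.0], [540.0, 268.0], [606.0, 400.0]]
40 [10.2 17.2] [ 9.4 16.3] [ 33.6 -28.5] [[279.0, 494.0], [360.0, 631.0], [548.0, 266.0], [623.0, 396.0]]
45 [11.3 17. ] [10.5 16. ] [ 33.7 -28.5] [[286.0, 490.0], [376.0, 626.0], [555.0, 262.0], [639.0, 390.0]]
50 [12.3 16.6] [11.5 15.6] [ 33.7 -28.6] [[292.0, 486.0], [390.0, 619.0], [562.0, 258.0], [654.0, 382.0]]
55 [13.2 16.1] [12.5 15. ] [ 33.7 -28.6] [[298.0, 481.0], [404.0, 610.0], [568.0, 252.0], [668.0, 373.0]]
```

By edge direction the tilt is about 46°. Next I feel for the barb along the rod.

```bash
(python3 -m pendant '[[8,0,0,0,0],[9,0,0,0,0],[9,0,0,0,0],[9,0,0,0,0],[8,0,0,0,0],[0,0,0,0,0],[0,0,0,0,0]]'
python3 -m pendant '[[3,0,0,0,0],[0,0,0,0,0]]'
python3 -m pendant '[[3,0,0,0,0],[0,0,0,0,0]]'
python3 -m pendant '[[2,0,0,0,0],[0,0,0,0,0]]'
)  | grep -E "pos|cont|grip"
```

```text
position: [0.5697, 0.1968, 0.1752]
contact_force: [0.1, -0.4, -2.6]
gripper_force: 69.9
position: [0.5695, 0.1993, 0.1752]
contact_force: [-0.4, -0.1, -1.0]
gripper_force: 69.9
position: [0.5693, 0.2008, 0.1753]
contact_force: [0.4, -4.1, -0.9]
gripper_force: 70.0
position: [0.5692, 0.2013, 0.1754]
contact_force: [-0.8, -7.9, -0.1]
gripper_force: 70.2
```

```bash
(python3 -m pendant '[[-4,0,0,0,0],[-4,0,0,0,0],[0,0,0,0,0]]'
python3 -m pendant '[[0,0,-3,0,0],[0,0,-2,0,0],[0,0,0,0,0]]'
python3 -m pendant '[[0,0,-2,0,0],[0,0,-2,0,0],[0,0,0,0,0]]'
python3 -m pendant '[[0,0,-2,0,0],[0,0,0,0,0]]'
)  | grep -E "pos|cont|grip"
```

```text
position: [0.57, 0.1958, 0.1752]
contact_force: [-0.7, -0.1, -1.9]
gripper_force: 69.9
position: [0.5702, 0.1966, 0.1811]
contact_force: [-0.8, 0.7, -1.6]
gripper_force: 69.9
position: [0.5701, 0.1964, 0.1849]
contact_force: [-0.7, 0.3, -1.2]
gripper_force: 69.9
position: [0.5699, 0.1962, 0.1866]
contact_force: [-0.3, -0.1, -1.1]
gripper_force: 69.9
```

```bash
(python3 -m pendant '[[0,0,-2,0,0],[0,0,-2,0,0],[0,0,0,0,0]]'
python3 -m pendant '[[0,0,-2,0,0],[0,0,-2,0,0],[0,0,0,0,0]]'
python3 -m pendant '[[0,0,-2,0,0],[0,0,-2,0,0],[0,0,0,0,0]]'
)  | grep -E "pos|cont|grip"
```

```text
position: [0.5701, 0.1963, 0.1908]
contact_force: [0.0, -0.4, -0.9]
gripper_force: 69.9
position: [0.5701, 0.1963, 0.1949]
contact_force: [-0.1, 0.6, -1.8]
gripper_force: 69.9
position: [0.5701, 0.1962, 0.1989]
contact_force: [-0.4, 0.6, -1.3]
gripper_force: 69.9
```

```bash
(python3 -m pendant '[[0,0,-2,0,0],[0,0,-2,0,0],[0,0,0,0,0]]'
python3 -m pendant '[[0,0,-2,0,0],[0,0,-2,0,0],[0,0,0,0,0]]'
python3 -m pendant '[[0,0,-3,0,0],[0,0,-3,0,0],[0,0,0,0,0]]'
python3 -m pendant '[[0,0,-3,0,0],[0,0,-3,0,0],[0,0,0,0,0]]'
)  | grep -E "pos|cont|grip"
```

```text
position: [0.5701, 0.1962, 0.2028]
contact_force: [0.2, 0.8, -1.8]
gripper_force: 69.9
position: [0.5701, 0.1962, 0.2069]
contact_force: [-0.6, 0.1, -1.6]
gripper_force: 69.9
position: [0.5702, 0.1962, 0.2133]
contact_force: [0.2, 0.5, -0.9]
gripper_force: 69.9
position: [0.5702, 0.1962, 0.2192]
contact_force: [-0.2, 0.9, -0.5]
gripper_force: 69.9
```

Clear of the barb. Now up and away, over the stand to its far side, to straighten the plate against the post.

```bash
(python3 -m pendant '[[4,0,-12,0,0],[8,0,-14,0,0],[8,0,-14,0,0],[8,0,-14,0,0],[8,0,-14,0,0],[4,0,-12,0,0],[0,0,0,0,0]]'
python3 -m pendant '[[-10,0,0,0,0],[-20,0,0,0,0],[-28,0,0,0,0],[-30,0,0,0,0],[-30,0,0,0,0],[-30,0,0,0,0],[-30,0,0,0,0],[-20,0,0,0,0]]'
python3 -m pendant '[[-20,0,0,0,0],[-12,0,0,0,0],[0,0,8,0,0],[0,0,15,0,0],[0,0,15,0,0],[0,0,15,0,0],[0,0,15,0,0],[0,0,0,0,0]]'
)  | grep -E "t:|pos|cont|grip"
```

```text
t: 16.85
position: [0.5656, 0.2374, 0.3027]
eef_rot: [3.135, -0.002, 1.696]
contact_force: [0.0, -0.0, -1.0]
gripper_force: 69.9
t: 17.52
position: [0.5888, 0.0354, 0.2968]
eef_rot: [-3.139, 0.001, 1.691]
contact_force: [0.7, 0.0, -0.9]
gripper_force: 69.9
t: 18.18
position: [0.5909, 0.0087, 0.2249]
eef_rot: [-3.133, -0.003, 1.695]
contact_force: [-0.9, -0.7, -2.2]
gripper_force: 69.8
```

```bash
(python3 -m pendant '[[0,0,10,0,0],[0,0,8,0,0],[0,0,0,0,0],[0,0,0,0,0]]'
python3 -m pendant '[[5,0,0,0,0],[5,0,0,0,0],[5,0,0,0,0],[5,0,0,0,0],[5,0,0,0,0],[0,0,0,0,0]]'
python3 -m pendant '[[5,0,0,0,0],[5,0,0,0,0],[5,0,0,0,0],[0,0,0,0,0]]'
python3 -m pendant '[[5,0,0,0,0],[5,0,0,0,0],[5,0,0,0,0],[0,0,0,0,0]]'
)  | grep -E "t:|pos|cont|grip"
```

```text
t: 18.52
position: [0.5931, 0.0078, 0.2119]
eef_rot: [-3.141, -0.0, 1.694]
contact_force: [-0.6, -0.5, -1.1]
gripper_force: 69.9
t: 19.02
position: [0.5916, 0.0289, 0.2157]
eef_rot: [3.136, 0.01, 1.692]
contact_force: [1.4, -9.7, 3.9]
gripper_force: 72.2
t: 19.35
position: [0.5902, 0.0444, 0.2153]
eef_rot: [3.135, 0.008, 1.692]
contact_force: [3.4, -7.3, -1.8]
gripper_force: 74.8
t: 19.68
position: [0.5882, 0.0601, 0.2145]
eef_rot: [3.136, 0.007, 1.693]
contact_force: [2.7, -6.6, -1.4]
gripper_force: 76.0
```

```bash
(python3 -m pendant '[[5,0,0,0,0],[5,0,0,0,0],[5,0,0,0,0],[5,0,0,0,0],[0,0,0,0,0]]'
python3 -m pendant '[[4,0,0,0,0],[4,0,0,0,0],[4,0,0,0,0],[0,0,0,0,0],[0,0,0,0,0]]'
python3 -m pendant '[[3,0,0,0,0],[3,0,0,0,0],[0,0,0,0,0],[0,0,0,0,0]]'
)  | grep -E "t:|pos|cont|grip"
```

```text
t: 20.1
position: [0.5854, 0.0801, 0.2146]
eef_rot: [3.137, 0.007, 1.693]
contact_force: [2.4, -6.6, 1.4]
gripper_force: 75.6
t: 20.52
position: [0.5839, 0.0918, 0.2145]
eef_rot: [3.137, 0.006, 1.693]
contact_force: [0.3, -6.6, 2.3]
gripper_force: 75.7
t: 20.85
position: [0.5831, 0.0979, 0.2146]
eef_rot: [3.137, 0.006, 1.693]
contact_force: [1.3, -6.4, 2.8]
gripper_force: 75.7
```

```bash
(python3 -m pendant '[[2.5,0,0,0,0],[0,0,0,0,0],[0,0,0,0,0]]'
python3 -m pendant '[[-5,0,0,0,0],[-10,0,-5,0,0],[-10,0,-15,0,0],[-10,0,-15,0,0],[-10,0,-10,0,0],[0,0,0,0,0],[0,0,0,0,0],[0,0,0,0,0]]'
)  | grep -E "t:|pos|cont|grip"
python3 - <<'E'
from h import *
from workcell import snapshot,robot
np.save("s.npy",snapshot("scene"))
s=robot.state(); tcp=s["position"];yaw=s["eef_rot"][2];print(tcp,yaw)
g=cv2.cvtColor(np.load("s.npy"),cv2.COLOR_RGB2GRAY)
h=np.array([np.cos(yaw),np.sin(yaw),0]);e=np.array([np.sin(yaw),-np.cos(yaw),0])
# predict corners upright
for s_ in(.08,-.08):
  for k in(.047,.104): print(proj("scene",tcp+e*s_+h*.004-np.array([0,0,k+.0045])).round(1))
# line segments
l=cv2.createLineSegmentDetector().detect(cv2.resize(g[130:260,230:400],None,fx=4,fy=4,interpolation=cv2.INTER_CUBIC))[0].reshape(-1,4)/4+[230,130,230,130]
L=np.hypot(l[:,2]-l[:,0],l[:,3]-l[:,1]);
for q,n in sorted(zip(l.tolist(),L),key=lambda a:-a[1])[:24]:print(np.round(q,1),round(n,1))
E
```

```text
t: 21.1
position: [0.5829, 0.0994, 0.2147]
eef_rot: [3.137, 0.008, 1.692]
contact_force: [1.6, -7.4, 2.3]
gripper_force: 75.4
t: 21.77
position: [0.5866, 0.0581, 0.2563]
eef_rot: [-3.14, -0.001, 1.694]
contact_force: [-0.0, -0.8, -2.3]
gripper_force: 75.1
[0.58648677 0.05823541 0.25592334] 1.6946647679786133
[[269.1 214.4]]
[[269.7 229.8]]
[[304.3 188.6]]
[[304.1 203.6]]
[272.2 231.2 304.6 204.5] 41.9
[330.9 259.3 300.5 242.9] 34.5
[298.3 225.5 299.  253.6] 28.1
[249.7 207.5 230.5 224.6] 25.7
[232.3 225.9 251.4 208.9] 25.7
[351.1 251.7 371.7 241.4] 23.1
[306.6 227.5 326.4 237.9] 22.4
[369.3 205.7 367.4 226.4] 20.7
[382.7 216.5 385.3 196.7] 19.9
[273.1 225.9 288.4 213.3] 19.7
[374.2 240.7 390.8 232.3] 18.6
[257.2 203.2 270.9 191. ] 18.3
[232.8 205.3 246.9 193.7] 18.2
[282.1 204.2 269.  214.5] 16.6
[381.2 232.5 395.9 225.2] 16.5
[270.9 189.  255.9 183.6] 16.0
[304.7 204.8 304.7 188.9] 15.9
[271.4 215.3 282.7 206.6] 14.3
[287.4 206.6 276.6 215. ] 13.8
[288.5 251.  278.2 259.5] 13.4
[383.3 164.  396.4 165.8] 13.3
[293.6 209.2 303.9 200.8] 13.2
[294.  197.7 303.9 189.9] 12.6
[302.5 188.3 292.8 195.9] 12.3
```

The plate's right edge runs from (304.7,188.9) to (304.7,204.8), vertical within about 1°, so it is upright. Now to the reader.

```bash
(python3 -m pendant '[[0,0,0,-3.6,0],[0,0,0,-3.5,0],[-10,-5,0,0,0],[-20,-10,0,0,0],[-28,-14,0,0,0],[-30,-15,0,0,0],[-30,-15,0,0,0],[-30,-15,0,0,0]]'
python3 -m pendant '[[-30,-15,0,0,0],[-30,-15,0,0,0],[-28,-14,0,0,0],[-20,-10,0,0,0],[-10,-5,0,0,0],[-8,-3,0,0,0],[0,0,0,0,0],[0,0,0,0,0]]'
python3 -m pendant '[[0,0,0,0,0],[0,0,0,0,0]]'
)  | grep -E "t:|pos|eef|cont|grip"
```

```text
t: 22.48
position: [0.5504, -0.1053, 0.2564]
eef_rot: [-3.14, -0.001, 1.817]
contact_force: [0.3, -0.0, -0.9]
gripper_force: 75.1
t: 23.15
position: [0.5224, -0.2405, 0.2568]
eef_rot: [3.142, -0.001, 1.818]
contact_force: [-0.7, -0.1, -0.5]
gripper_force: 75.1
t: 23.32
position: [0.5226, -0.2399, 0.2573]
eef_rot: [3.141, -0.0, 1.82]
contact_force: [-0.0, -0.2, -1.4]
gripper_force: 75.1
```

```bash
(python3 -m pendant '[[-1,0,15,0,0],[0,0,18,0,0],[0,0,18,0,0],[0,0,16,0,0],[0,0,0,0,0],[0,0,0,0,0],[0,0,0,0,0]]'
)  | grep -E "t:|pos|eef|cont|grip"
python3 - <<'E'
from h import *
from workcell import snapshot,robot
im=snapshot("scene"); np.save("s2.npy",im)
s=robot.state(); tcp=s["position"];yaw=s["eef_rot"][2];print(tcp,yaw)
h=np.array([np.cos(yaw),np.sin(yaw),0]);e=np.array([np.sin(yaw),-np.cos(yaw),0])
for s_ in(.08,-.08):
  for k in(.047,.104): print(s_,k,proj("scene",tcp+e*s_+h*.004-np.array([0,0,k+.0045])).round(1))
c,q=np.cos(.248),np.sin(.248)
for nm,X in dict(wallL_near=(-.055,.006,.055),wallL_far=(.05,.006,.055),apronL=(-.16,.045,.012),apronR=(-.16,-.045,.012)).items():
  print(nm,proj("scene",[.57+c*X[0]-q*X[1],-.2288+q*X[0]+c*X[1],X[2]]).round(1))
g=cv2.cvtColor(im,cv2.COLOR_RGB2GRAY)
l=cv2.createLineSegmentDetector().detect(cv2.resize(g[140:240,190:290],None,fx=4,fy=4,interpolation=cv2.INTER_CUBIC))[0].reshape(-1,4)/4+[190,140,190,140]
L=np.hypot(l[:,2]-l[:,0],l[:,3]-l[:,1]);
for a,n in sorted(zip(l.tolist(),L),key=lambda a:-a[1])[:30]:print(np.round(a,1),round(n,1))
E
```

```text
t: 23.9
position: [0.5232, -0.2419, 0.1915]
eef_rot: [3.14, 0.001, 1.819]
contact_force: [0.2, 0.9, -0.6]
gripper_force: 75.0
[ 0.52334691 -0.24216212  0.19199153] 1.8187997903344124
0.08 0.047 [[226.1 181.2]]
0.08 0.104 [[227.5 195.1]]
-0.08 0.047 [[254.4 158.9]]
-0.08 0.104 [[255.2 172.4]]
wallL_near [[244.2 189.5]]
wallL_far [[225.6 205.1]]
apronL [[270.6 188. ]]
apronR [[250.6 180.6]]
[253.7 204.1 222.6 231.3] 41.3
[231.7 226.4 255.  205.9] 31.0
[200.1 224.9 221.8 234.8] 23.8
[232.5 205.7 249.8 191. ] 22.6
[198.5 201.1 218.8 209.3] 21.9
[254.7 205.5 270.8 191. ] 21.8
[210.9 191.6 225.9 197.6] 16.1
[210.6 190.  197.9 199.8] 16.1
[219.3 209.  231.3 199.1] 15.5
[230.6 191.5 242.  181.4] 15.3
[244.2 179.5 254.9 170.3] 14.1
[255.9 173.6 254.9 160.2] 13.5
[236.5 173.1 226.3 181.5] 13.2
[223.  217.7 232.7 209.5] 12.7
[246.4 182.  255.9 173.6] 12.7
[253.2 193.4 254.  204.5] 11.2
[228.4 182.4 236.8 175.2] 11.1
[225.8 198.5 217.1 205.4] 11.1
[203.  198.8 211.7 192.2] 11.0
[245.3 162.4 244.4 151.7] 10.8
[233.3 199.5 241.4 192.7] 10.5
[241.7 194.8 233.8 201.5] 10.4
[246.4 167.3 254.  160.8] 10.0
[235.6 156.7 236.3 166.5] 9.8
[253.  158.9 245.8 165.6] 9.8
[245.7 148.8 246.8 158.2] 9.5
[248.2 158.6 247.7 149.2] 9.4
[252.4 165.7 245.2 171.3] 9.2
[222.5 231.1 215.4 227.8] 7.8
[270.9 189.1 263.6 186.4] 7.8
```

```bash
(python3 -m pendant '[[0.5,0,8,0,0],[0,0,8,0,0],[0,0,0,0,0],[0,0,0,0,0]]'
python3 -m pendant '[[0,0,5,0,0],[0,0,5,0,0],[0,0,0,0,0]]'
python3 -m pendant '[[0,0,5,0,0],[0,0,5,0,0],[0,0,0,0,0]]'
python3 -m pendant '[[0,0,5,0,0],[0,0,5,0,0],[0,0,0,0,0]]'
)  | grep -E "t:|pos|cont|grip"
```

```text
t: 24.28
position: [0.5218, -0.2414, 0.1731]
eef_rot: [-3.14, -0.002, 1.818]
contact_force: [-0.2, -0.4, -1.1]
gripper_force: 75.1
t: 24.53
position: [0.5218, -0.2414, 0.1627]
eef_rot: [-3.14, -0.002, 1.818]
contact_force: [-0.1, 0.5, -1.4]
gripper_force: 75.1
t: 24.78
position: [0.5229, -0.2427, 0.154]
eef_rot: [3.14, 0.003, 1.817]
contact_force: [1.2, -2.5, -0.9]
gripper_force: 75.2
t: 25.03
position: [0.5232, -0.2435, 0.1448]
eef_rot: [3.139, 0.005, 1.817]
contact_force: [1.9, -5.5, 1.3]
gripper_force: 75.6
```

```bash
(python3 -m pendant '[[-2,0,0,0,0],[0,0,0,0,0]]'
python3 -m pendant '[[0,0,4,0,0],[0,0,4,0,0],[0,0,0,0,0]]'
python3 -m pendant '[[0,0,4,0,0],[0,0,4,0,0],[0,0,0,0,0]]'
)  | grep -E "t:|pos|cont|grip"
```

```text
t: 25.2
position: [0.5234, -0.2444, 0.1445]
eef_rot: [3.14, 0.001, 1.817]
contact_force: [1.6, -4.6, 0.2]
gripper_force: 75.4
t: 25.45
position: [0.5228, -0.2442, 0.1353]
eef_rot: [-3.141, 0.001, 1.817]
contact_force: [2.9, -4.6, -0.5]
gripper_force: 75.3
t: 25.7
position: [0.5227, -0.2441, 0.1271]
eef_rot: [-3.141, 0.001, 1.817]
contact_force: [1.7, -5.6, -1.3]
gripper_force: 75.3
```

```bash
(python3 -m pendant '[[-1,0,2,0,0],[0,0,0,0,0]]'
python3 -m pendant '[[0,0,2,0,0],[0,0,0,0,0]]'
python3 -m pendant '[[0,0,2,0,0],[0,0,0,0,0]]'
python3 -m pendant '[[0,0,2,0,0],[0,0,0,0,0]]'
)  | grep -E "t:|pos|cont|grip"
```

```text
t: 25.87
position: [0.5228, -0.2446, 0.1253]
eef_rot: [-3.141, -0.001, 1.818]
contact_force: [2.1, -5.3, -0.6]
gripper_force: 75.4
t: 26.03
position: [0.5228, -0.2446, 0.1236]
eef_rot: [-3.141, -0.0, 1.818]
contact_force: [0.9, -5.3, -0.2]
gripper_force: 75.3
t: 26.2
position: [0.5229, -0.2446, 0.1218]
eef_rot: [-3.141, -0.0, 1.818]
contact_force: [0.6, -3.9, 0.6]
gripper_force: 75.4
t: 26.37
position: [0.5232, -0.2446, 0.1206]
eef_rot: [3.141, 0.0, 1.818]
contact_force: [0.8, -3.5, 3.5]
gripper_force: 75.6
```

```bash
(python3 -m pendant '[[0,0,2,0,0],[0,0,2,0,0],[0,0,0,0,0]]'
python3 -m pendant '[[0,0,2,0,0],[0,0,0,0,0]]'
python3 -m pendant '[[0,0,0,0,0.62],[0,0,0,0,0.65],[0,0,0,0,0.75],[0,0,0,0,0.8],[0,0,0,0,0.8],[0,0,0,0,0.8]]'
)  | grep -E "t:|pos|cont|grip|wid"
python3 - <<'E'
from h import *
from workcell import snapshot,robot
im=snapshot("scene"); np.save("s3.npy",im)
g=cv2.cvtColor(im,cv2.COLOR_RGB2GRAY)
l=cv2.createLineSegmentDetector().detect(cv2.resize(g[140:240,190:290],None,fx=4,fy=4,interpolation=cv2.INTER_CUBIC))[0].reshape(-1,4)/4+[190,140,190,140]
L=np.hypot(l[:,2]-l[:,0],l[:,3]-l[:,1]);
for a,n in sorted(zip(l.tolist(),L),key=lambda a:-a[1])[:26]:print(np.round(a,1),round(n,1))
c,q=np.cos(.248),np.sin(.248)
for x in(-.13,.03):
  for z in(.012,.069):
    X=(x,.004,z);print(x,z,proj("scene",[.57+c*X[0]-q*X[1],-.2288+q*X[0]+c*X[1],z]).round(1))
E
```

```text
t: 26.62
position: [0.5234, -0.2451, 0.1206]
eef_rot: [3.14, 0.003, 1.818]
contact_force: [-4.3, -2.2, 16.1]
width: 0.0467
gripper_force: 77.2
t: 26.78
position: [0.5234, -0.2454, 0.1205]
eef_rot: [3.14, 0.004, 1.818]
contact_force: [-6.2, -2.5, 23.4]
width: 0.0466
gripper_force: 77.9
t: 27.28
position: [0.5227, -0.2439, 0.1131]
eef_rot: [-3.14, -0.002, 1.819]
contact_force: [-0.2, -0.6, -0.2]
width: 0.0683
gripper_force: 0.0
[253.8 204.1 222.6 231.3] 41.4
[230.8 227.1 255.8 205.2] 33.3
[232.5 205.7 254.8 186.7] 29.3
[200.2 224.9 221.9 234.9] 24.0
[198.5 201.  219.2 209.5] 22.3
[256.8 203.6 270.9 191. ] 18.9
[221.  219.5 233.7 208.7] 16.8
[210.9 191.6 225.8 197.6] 16.1
[210.6 190.  197.9 199.8] 16.1
[219.3 209.  231.1 199.2] 15.3
[253.2 193.4 254.  204.5] 11.2
[225.7 198.5 217.1 205.4] 11.1
[203.  198.8 211.7 192.2] 11.0
[246.2 180.2 245.6 169.5] 10.7
[253.  176.  246.  182.5] 9.6
[247.2 183.8 254.2 177.4] 9.5
[237.7 174.5 244.4 168.8] 8.8
[232.6 142.3 241.4 142.2] 8.8
[235.1 176.7 235.4 185.4] 8.7
[248.6 166.3 249.4 174.8] 8.5
[253.8 181.3 247.2 186.6] 8.5
[251.2 174.2 250.3 165.8] 8.5
[243.5 167.  237.1 172.5] 8.4
[190.9 185.5 190.9 177.3] 8.1
[222.5 231.2 215.4 227.7] 7.8
[270.9 189.1 263.6 186.4] 7.8
-0.13 0.012 [[256.7 188.7]]
-0.13 0.069 [[255.9 175.7]]
0.03 0.012 [[229.8 211.8]]
0.03 0.069 [[228.4 198.5]]
```

Released and standing in the slot; plate corner near (254,177), as predicted. Next: rise, move behind its near end, close and lower.

```bash
(python3 -m pendant '[[0,0,-4,0,0.8],[0,0,-8,0,0.8],[0,0,-15,0,0.8],[0,0,-20,0,0.8],[0,0,-20,0,0.8],[0,-5,-5,0,0.8],[0,-20,0,0,0.4],[0,-25,0,0,0]]'
python3 -m pendant '[[0,-30,0,0,0],[0,-25,0,0,0],[0,-15,0,0,0],[0,0,10,0,0],[0,0,20,0,0],[0,0,20,0,0],[0,0,20,0,0],[0,0,0,0,0]]'
python3 -m pendant '[[0,0,20,0,0],[0,0,20,0,0],[0,0,10,0,0],[0,0,0,0,0],[0,0,0,0,0]]'
)  | grep -E "t:|pos|cont|grip|wid"
```

```text
t: 28.0
position: [0.475, -0.2569, 0.187]
eef_rot: [3.14, 0.001, 1.82]
contact_force: [-0.5, -0.5, -0.5]
width: 0.0454
gripper_force: 0.0
t: 28.67
position: [0.4049, -0.2717, 0.111]
eef_rot: [-3.137, -0.008, 1.818]
contact_force: [-1.8, 1.0, -1.4]
width: -0.0006
gripper_force: 0.0
t: 29.08
position: [0.407, -0.2739, 0.0663]
eef_rot: [-3.142, -0.001, 1.818]
contact_force: [0.9, 0.2, 0.2]
width: -0.0002
gripper_force: 0.0
```

```bash
(python3 -m pendant '[[0,0,6,0,0],[0.7,0,5,0,0],[0,4,0,0,0],[0,4,0,0,0],[0,4,0,0,0],[0,4,0,0,0],[0,0,0,0,0]]'
python3 -m pendant '[[0,4,0,0,0],[0,4,0,0,0],[0,4,0,0,0],[0,0,0,0,0]]'
python3 -m pendant '[[0,4,0,0,0],[0,4,0,0,0],[0,4,0,0,0],[0,0,0,0,0]]'
python3 -m pendant '[[0,4,0,0,0],[0,4,0,0,0],[0,0,0,0,0]]'
python3 -m pendant '[[0,3,0,0,0],[0,3,0,0,0],[0,0,0,0,0]]'
)  | grep -E "t:|pos|cont"
```

```text
t: 29.67
position: [0.4232, -0.2694, 0.0556]
eef_rot: [3.141, 0.001, 1.819]
contact_force: [-0.2, -0.4, -0.5]
t: 30.0
position: [0.4344, -0.2663, 0.0553]
eef_rot: [3.141, 0.0, 1.819]
contact_force: [-0.1, 0.2, 0.4]
t: 30.33
position: [0.4462, -0.2633, 0.0552]
eef_rot: [3.141, 0.0, 1.818]
contact_force: [0.8, -0.1, 0.6]
t: 30.58
position: [0.4539, -0.2614, 0.0552]
eef_rot: [3.141, 0.0, 1.818]
contact_force: [-0.1, -0.5, 0.0]
t: 30.83
position: [0.4595, -0.2599, 0.0552]
eef_rot: [3.141, -0.0, 1.818]
contact_force: [0.1, 0.3, -0.3]
```

```bash
(python3 -m pendant '[[0,3,0,0,0],[0,3,0,0,0],[0,0,0,0,0]]'
python3 -m pendant '[[0,3,0,0,0],[0,2,0,0,0],[0,0,0,0,0]]'
python3 -m pendant '[[0,2,0,0,0],[0,0,0,0,0]]'
python3 -m pendant '[[0,2,0,0,0],[0,0,0,0,0]]'
python3 -m pendant '[[0,2,0,0,0],[0,0,0,0,0]]'
)  | grep -E "t:|pos|cont"
```

```text
t: 31.08
position: [0.4653, -0.2584, 0.0552]
eef_rot: [3.141, -0.0, 1.818]
contact_force: [-1.0, 0.4, 0.2]
t: 31.33
position: [0.47, -0.2572, 0.0552]
eef_rot: [3.141, -0.0, 1.818]
contact_force: [-0.7, 0.3, -0.1]
t: 31.5
position: [0.4717, -0.2568, 0.0551]
eef_rot: [3.141, -0.0, 1.818]
contact_force: [-0.7, 0.0, 0.3]
t: 31.67
position: [0.473, -0.2565, 0.0552]
eef_rot: [-3.14, -0.0, 1.818]
contact_force: [-3.2, -0.2, 2.4]
t: 31.83
position: [0.4748, -0.256, 0.0551]
eef_rot: [-3.14, -0.001, 1.818]
contact_force: [-4.8, -0.5, 3.1]
```

```bash
(python3 -m pendant '[[0,2,0,0,0],[0,0,0,0,0]]'
python3 -m pendant '[[0,2,0,0,0],[0,0,0,0,0]]'
python3 -m pendant '[[0,2,0,0,0],[0,0,0,0,0]]'
python3 -m pendant '[[0,2,0,0,0],[0,0,0,0,0]]'
python3 -m pendant '[[0,2,0,0,0],[0,0,0,0,0]]'
)  | grep -E "t:|pos|cont"
```

```text
t: 32.0
position: [0.4767, -0.2554, 0.0552]
eef_rot: [-3.14, -0.001, 1.818]
contact_force: [-5.5, -0.7, 3.2]
t: 32.17
position: [0.4786, -0.2549, 0.0551]
eef_rot: [-3.14, -0.001, 1.818]
contact_force: [-5.7, -0.1, 2.3]
t: 32.33
position: [0.4804, -0.2544, 0.0551]
eef_rot: [-3.14, -0.001, 1.818]
contact_force: [-5.6, -0.6, 3.2]
t: 32.5
position: [0.482, -0.254, 0.0551]
eef_rot: [-3.139, -0.001, 1.818]
contact_force: [-6.6, 0.8, 3.6]
t: 32.67
position: [0.4821, -0.2539, 0.0552]
eef_rot: [-3.134, -0.002, 1.818]
contact_force: [-12.1, -0.8, 7.6]
```

```bash
(python3 -m pendant '[[0,2,0,0,0],[0,0,0,0,0]]'
python3 -m pendant '[[0,-4,0,0,0],[0,-6,0,0,0],[0,-12,0,0,0],[0,-14,0,0,0],[0,-2,-15,0,0],[0,0,-20,0,0],[0,0,-15,0,0],[0,0,0,0,0]]'
python3 -m pendant '[[-12,2,0,0,0],[-20,3,0,0,0],[-20,3,0,0,0],[-12,3,0,0,0],[0,0,0,0,0],[0,0,0,0,0]]'
)  | grep -E "t:|pos|cont"
python3 - <<'E'
from h import *
from workcell import snapshot,robot
print(robot.state()["position"])
im=snapshot("scene")
g=cv2.cvtColor(im,cv2.COLOR_RGB2GRAY)
l=cv2.createLineSegmentDetector().detect(cv2.resize(g[150:215,205:275],None,fx=4,fy=4,interpolation=cv2.INTER_CUBIC))[0].reshape(-1,4)/4+[205,150,205,150]
L=np.hypot(l[:,2]-l[:,0],l[:,3]-l[:,1]);
for a,n in sorted(zip(l.tolist(),L),key=lambda a:-a[1])[:22]:print(np.round(a,1),round(n,1))
c,q=np.cos(.248),np.sin(.248)
for x,z in((-.08,.012),(-.08,.069),(-.024,.069),(-.024,.137),(.024,.137),(.024,.09)):
    X=(x,.002,z);print(x,z,proj("scene",[.57+c*X[0]-q*X[1],-.2288+q*X[0]+c*X[1],z]).round(1)+[.4,1.2])
E
```

```text
t: 32.83
position: [0.4822, -0.2539, 0.0552]
eef_rot: [-3.13, -0.002, 1.818]
contact_force: [-19.4, -1.8, 10.1]
t: 33.5
position: [0.4514, -0.264, 0.109]
eef_rot: [3.136, 0.006, 1.818]
contact_force: [0.4, -1.1, 1.2]
t: 34.0
position: [0.4758, -0.3219, 0.1032]
eef_rot: [-3.14, -0.003, 1.817]
contact_force: [0.2, -0.1, -0.2]
[ 0.47580206 -0.32192002  0.10317925]
[232.5 205.7 249.9 191. ] 22.8
[254.9 205.3 270.5 191.3] 20.9
[246.  191.1 231.9 203.2] 18.6
[253.7 204.1 241.5 214.7] 16.2
[210.9 191.6 225.8 197.6] 16.1
[219.1 209.1 231.  199.2] 15.5
[204.9 203.7 218.8 209.3] 15.0
[245.  214.5 255.4 205.6] 13.7
[253.2 193.4 254.  204.5] 11.2
[234.5 174.3 226.  181.4] 11.1
[225.8 198.5 217.1 205.4] 11.1
[238.2 191.3 246.1 184.2] 10.6
[228.4 181.9 235.6 175.9] 9.4
[205.1 197.5 211.7 192.1] 8.5
[237.7 162.3 238.3 170.4] 8.1
[270.9 189.1 263.3 186.3] 8.1
[237.  182.7 236.5 174.9] 7.9
[247.  184.2 248.1 191.4] 7.2
[228.6 213.2 233.8 208.4] 7.1
[229.  187.7 228.6 194.2] 6.6
[261.3 185.4 255.2 183.4] 6.4
[213.7 203.6 208.  201. ] 6.3
-0.08 0.012 [[248.6 196.6]]
-0.08 0.069 [[247.6 183.6]]
-0.024 0.069 [[238.  191.5]]
-0.024 0.137 [[236.6 175.2]]
0.024 0.137 [[227.8 182.1]]
0.024 0.09 [[229.  193.6]]
```

The carrier outline matches the fully-home prediction within 1 px. Now press the button.

```bash
(python3 -m pendant '[[0,1,10,0,0],[0,0,15,0,0],[0,0,15,0,0],[0,0,0,0,0]]'
python3 -m pendant '[[0,0,3,0,0],[0,0,3,0,0],[0,0,0,0,0]]'
python3 -m pendant '[[0,0,3,0,0],[0,0,0,0,0]]'
python3 -m pendant '[[0,0,3,0,0],[0,0,0,0,0]]'
python3 -m pendant '[[0,0,2,0,0],[0,0,0,0,0]]'
)  | grep -E "t:|pos|cont"
```

```text
t: 34.38
position: [0.4751, -0.3189, 0.0607]
eef_rot: [-3.137, -0.007, 1.819]
contact_force: [-0.3, 0.5, -0.3]
t: 34.63
position: [0.4776, -0.3213, 0.0593]
eef_rot: [3.141, 0.0, 1.818]
contact_force: [-0.7, 1.3, -1.0]
t: 34.8
position: [0.4776, -0.3215, 0.0564]
eef_rot: [3.141, 0.0, 1.818]
contact_force: [0.2, 0.0, 0.1]
t: 34.97
position: [0.4776, -0.3215, 0.0531]
eef_rot: [3.141, 0.0, 1.818]
contact_force: [0.5, -0.1, 1.3]
t: 35.13
position: [0.4777, -0.3216, 0.0514]
eef_rot: [3.141, 0.001, 1.818]
contact_force: [-0.2, -0.1, 2.1]
```

```bash
(python3 -m pendant '[[0,0,2,0,0],[0,0,0,0,0]]'
python3 -m pendant '[[0,0,2,0,0],[0,0,0,0,0]]'
python3 -m pendant '[[0,0,2,0,0],[0,0,0,0,0]]'
python3 -m pendant '[[0,0,2,0,0],[0,0,0,0,0]]'
)  | grep -E "t:|pos|cont"
```

```text
t: 35.3
position: [0.4777, -0.3216, 0.0494]
eef_rot: [3.141, 0.001, 1.818]
contact_force: [1.3, 0.2, 3.0]
t: 35.47
position: [0.4777, -0.3216, 0.0474]
eef_rot: [3.141, 0.001, 1.818]
contact_force: [-0.7, -0.1, 4.9]
t: 35.63
position: [0.4778, -0.3217, 0.047]
eef_rot: [3.141, 0.001, 1.818]
contact_force: [-2.0, 1.8, 11.3]
t: 35.8
position: [0.4779, -0.3217, 0.0468]
eef_rot: [3.141, 0.001, 1.818]
contact_force: [-5.6, 2.7, 18.6]
```

The button is bottomed. I'll retract, verify and hand in.

```bash
(python3 -m pendant '[[0,0,-6,0,0],[0,0,-10,0,0],[0,0,-20,0,0],[0,0,-30,0,0],[0,0,-30,0,0],[0,0,-20,0,0],[0,0,0,0,0],[0,0,0,0,0]]'
python3 -m pendant '[[0,0,0,0,0],[0,0,0,0,0],[0,0,0,0,0],[0,0,0,0,0]]')  | grep -E "t:|pos|cont"
python3 - <<'E'
from h import *
from workcell import snapshot,order
g=cv2.cvtColor(snapshot("scene"),cv2.COLOR_RGB2GRAY)
l=cv2.createLineSegmentDetector().detect(cv2.resize(g[150:215,205:275],None,fx=4,fy=4,interpolation=cv2.INTER_CUBIC))[0].reshape(-1,4)/4+[205,150,205,150]
for t in((237,182.7,236.5,174.9),(247,184.2,248.1,191.4),(234.5,174.3,226,181.4)):print(l[np.abs(l-t).sum(1).argmin()].round(1))
print(order.job_done())
E
```

```text
t: 36.47
position: [0.478, -0.3218, 0.1604]
eef_rot: [3.14, 0.002, 1.818]
contact_force: [-0.8, 0.4, -0.5]
t: 36.8
position: [0.4769, -0.3209, 0.1575]
eef_rot: [-3.14, -0.003, 1.818]
contact_force: [0.0, 0.7, -0.1]
[237.  180.8 236.4 174.9]
[247.  184.2 248.1 191.4]
[234.5 174.3 226.  181.4]
the job is handed in; nothing more can be done
None
```

I handed the job in at about 37 s: the carrier is off the hook, released in the slot and pushed until it stopped, with its outline matching the home position within 1 px; the start button was pressed to its stop and released, and the bystanders, not re-checked at the end, were never approached (no verdict was returned).

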